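# Sort scissor clamps: free to stock, seized to repair

## Robot

A 6-joint arm with a two-finger parallel gripper is mounted at the origin on a cart in front of the work surface, level with it; the furniture and walls round the work are solid. World frame = base frame: x ahead of the robot, y to its left, z up, the work surface at z = 0. Lengths are in m, angles in degrees, forces in N, time in s.
With the tool pointing down it reaches from about 0.25 to 0.725 m from the base axis. Payload 9.7 kg.
Tool frame: the origin (TCP) lies midway between the tips of the shut fingers; the grasp point (between the pads) lies 19 mm behind it; z points along the fingers, y is the direction in which the jaws open and shut (so a half turn about z gives the same grasp; the last joint's range is limited). The gripper opens to 85 mm and grips with 20 to 120 N. Pads are 22 mm wide; open, the fingers measure 114 mm over their backs; the gripper's body (76 mm by 85 mm) begins 54 mm behind the grasp point. The pads swing forward as they close: fully open they stand 13 mm farther back than shut.
Start: joints at [77.235, 4.979, 10.078, 95.1, 0, 90], TCP at [0.122, 0.536, 0.231] pointing down, gripper open.
Joint ranges: [-179.16, 179.16], [-48.56, 103.87], [-65.8, 70.77], [-126.05, 130.52], [-82.76, 87.17], [-180, 180]. Speed limits (degrees/s): [127.2, 127.2, 147.25, 180, 180, 180].

## Interface

Orientations are given as [roll, pitch, yaw] about the fixed x, y, z axes, in that order (R = Rz(yaw) Ry(pitch) Rx(roll)).
In Python, from workcell import get_obs, camera, get_calibration, job_done gives the robot as it stands.
- The arm moves only by the tool play_rows, never from a script. Its argument "commands" is text: rows parted by semicolons, each of 5 numbers parted by spaces: the opening, from 0 (shut) to 1 (fully open), then the shift along the world's x, y, z in mm, then the turn about the world's z in degrees. A call has 1 to 10 rows; each row is the pose to reach, as a shift and turn from the pose commanded when the call began; what a row does not reach only later rows make up. A row lasts 1/12 s, in which the tool goes at most 41.7 mm and 7.16 degrees, less where a joint would pass 70% of its speed; a pose out of reach is approached as far as the arm can. A call with a gripper value outside its range is refused whole. The fingers move at their own pace and stop on an object; "force" is the grip in N (left out, the last holds). Time passes only in rows, so rows that repeat a pose let the fingers close. It gives the time, the measured TCP pose, the force and the opening at its end, in the units of the state.
- get_obs(): the state, without advancing time (a new reading comes with each control period).
- camera(name): name is "side" or "top" or "wrist"; returns the picture (420x560x3 uint8, red, green, blue); there is no depth.
- get_calibration(name): a dict with "fx", "fy", "cx", "cy" (pixels), "eye" and "attitude" of the camera in the world; the wrist camera has in their place "mount" (4x4, takes a point from camera to tool coordinates, whose origin is the TCP and whose axes are the flange's). Camera axes: x right, y down, z forward; pixel columns grow to the right and rows downward; lengths in m; the calibration is good to about 2 mm. A picture is of the moment at which its call begins: read the wrist's pose just before it. get_calibration takes no time and is no camera call.
- job_done(): hands the job in, once; it reports no verdict.
The state is a dict: "time": time; "q": joint angles; "qd": joint speeds; "joint_efforts": joint torques, N m; "ee_pos": TCP position; "tcp_rot": TCP orientation; "wrist_force": force on the tool from outside, world axes, zero at the start; "torque": the same for the moment, N m; "opening": finger opening in m.
Only numpy, scipy, OpenCV 4.12 (cv2) and the standard library are available. Lean on these libraries where they do the work, as an engineer would, in place of code of your own. Each camera call takes 0.05 s, during which the arm holds its last target.

## Task

Squeeze the handles of each of the three scissor clamps on the bench to find out whether its hinge works. Those that close go into the rectangular wooden stock tray, left fully closed; any that is seized goes as it is into the round steel repair dish. Each must lie wholly inside its container, let go, and the jar, the spool and the brass weight must stay where they are.

Things in the scene. Friction and masses are not known exactly. Their poses are not given: they have to be found in the camera images.
- clamp_a_rivet (a point): small scissor clamp lying flat: two crossing steel arms on a rivet, wooden handles; 104 mm long, 17 mm thick, 0.12 kg. Point: rivet axis, half-way up (8.5 mm). Frame: first arm's; z up; its handle along -x, jaw reaching 30 mm along +x. The clamp's centre line is this x axis turned clockwise (from above) by half the joint value. Pinch both handles 45 mm behind the rivet to squeeze and carry
- clamp_a_angle (a joint): angle between clamp_a's handles: 0 closed (parallel, stop), 0.75 wide open; starts at 0.32 to 0.50. Width over both handles 45 mm behind the rivet: 28 mm closed, 42 at 0.32, 49 at 0.50. If free, closes under about 3 N and stays where left; if seized, keeps its angle under any squeeze up to 60 N. This cannot be seen from outside
- clamp_a_heel (a point): rounded end of clamp_a's first handle, half-way up, 66 mm behind the rivet. The handle: a straight bar along the first arm's x, 11 mm wide, 15 mm high, from 16 to 72 mm behind the rivet, its middle line at y = -8.5 mm
- clamp_a_heel2 (a point): the same on clamp_a's second arm, the first one's mirror image (y = +8.5 mm when closed), turned clockwise about the rivet, seen from above, by the joint value
- clamp_b_rivet (a point): small scissor clamp lying flat: two crossing steel arms on a rivet, wooden handles; 104 mm long, 17 mm thick, 0.12 kg. Point: rivet axis, half-way up (8.5 mm). Frame: first arm's; z up; its handle along -x, jaw reaching 30 mm along +x. The clamp's centre line is this x axis turned clockwise (from above) by half the joint value. Pinch both handles 45 mm behind the rivet to squeeze and carry
- clamp_b_angle (a joint): angle between clamp_b's handles: 0 closed (parallel, stop), 0.75 wide open; starts at 0.32 to 0.50. Width over both handles 45 mm behind the rivet: 28 mm closed, 42 at 0.32, 49 at 0.50. If free, closes under about 3 N and stays where left; if seized, keeps its angle under any squeeze up to 60 N. This cannot be seen from outside
- clamp_b_heel (a point): rounded end of clamp_b's first handle, half-way up, 66 mm behind the rivet. The handle: a straight bar along the first arm's x, 11 mm wide, 15 mm high, from 16 to 72 mm behind the rivet, its middle line at y = -8.5 mm
- clamp_b_heel2 (a point): the same on clamp_b's second arm, the first one's mirror image (y = +8.5 mm when closed), turned clockwise about the rivet, seen from above, by the joint value
- clamp_c_rivet (a point): small scissor clamp lying flat: two crossing steel arms on a rivet, wooden handles; 104 mm long, 17 mm thick, 0.12 kg. Point: rivet axis, half-way up (8.5 mm). Frame: first arm's; z up; its handle along -x, jaw reaching 30 mm along +x. The clamp's centre line is this x axis turned clockwise (from above) by half the joint value. Pinch both handles 45 mm behind the rivet to squeeze and carry
- clamp_c_angle (a joint): angle between clamp_c's handles: 0 closed (parallel, stop), 0.75 wide open; starts at 0.32 to 0.50. Width over both handles 45 mm behind the rivet: 28 mm closed, 42 at 0.32, 49 at 0.50. If free, closes under about 3 N and stays where left; if seized, keeps its angle under any squeeze up to 60 N. This cannot be seen from outside
- clamp_c_heel (a point): rounded end of clamp_c's first handle, half-way up, 66 mm behind the rivet. The handle: a straight bar along the first arm's x, 11 mm wide, 15 mm high, from 16 to 72 mm behind the rivet, its middle line at y = -8.5 mm
- clamp_c_heel2 (a point): the same on clamp_c's second arm, the first one's mirror image (y = +8.5 mm when closed), turned clockwise about the rivet, seen from above, by the joint value
- stock_floor (a point): stock tray: fixed rectangular open wooden tray with brass corners, 136 mm (x) by 160 mm (y) outside, walls 7 mm thick, rim 26 mm over the bench. This point: centre of its inner floor, 7 mm over the bench; x, y along the tray's sides. Inside 122 by 146 mm
- repair_floor (a point): repair dish: fixed round open steel dish, 154 mm across the rim, rim 26 mm over the bench; inner radius 66 mm at the floor. This point: centre of its inner floor, 4 mm over the bench
- jar_mid (a point): bystander: polish jar with a screw lid, 79 mm across, 70 mm high; its centre
- spool_mid (a point): bystander: upright wooden spool of thread, 42 mm across, 55 mm high; its centre
- knob_mid (a point): bystander: round brass weight, 56 mm across, 54 mm high; its centre
Things that resemble listed ones, but are neither listed nor needed, are in the scene too. What is shaped like the part that bears clamp_b_rivet but turquoise is not meant.

How it is judged:
By the outcome, as a careful person would: the job done as asked, in the order asked, and still so for the second after the job is handed in, with the robot touching nothing.
It also fails if it takes over 58 s, if anything falls off the work surface, if the arm or the gripper's body presses on something with over 40 N, if the wrist force passes 120 N, or if a joint passes its speed limit or range.

## Working session

There is one attempt and no reset: what is moved stays moved. The work goes in short steps, Python scripts to look and compute and a tool call to move; the robot and the scene stay as the last step left them, time stands still between calls to the robot, and variables do not carry over. Pictures are saved under pics/ and viewed, and the job is handed in when it is done.

Besides the shell and the picture viewer there is one more tool, called after "Emit:" in YAML: its name, and indented under it one key for each argument. play_rows: Moves the arm, as the interface text tells. Its arguments: {"type":"object","properties":{"commands":{"type":"string"},"force":{"type":"number"}},"required":["commands"]}

```bash
mkdir -p pics
python3 - <<'E'
from workcell import *
import cv2
print(get_obs())
for n in ['top','side','wrist']:
    print(n,get_calibration(n))
    im=camera(n); cv2.imwrite(f'pics/{n}0.png',im[:,:,::-1])
E
```

```text
{'time': 0.0, 'q': array([ 7.72350114e+01,  5.01155232e+00,  1.00339017e+01,  9.50992819e+01,
       -3.09783165e-04,  9.00001172e+01]), 'qd': array([ 0.12667596, -0.04289349,  0.03136844, -0.09024416,  0.00796574,
       -0.04400737]), 'joint_efforts': array([ 4.66474303e-04, -5.20382345e+01,  4.64808583e+01,  1.61032670e-02,
       -3.94711174e-05, -1.21001843e-06]), 'ee_pos': array([0.12147457, 0.53618171, 0.23057378]), 'tcp_rot': array([-1.79923067e+02,  3.09940237e-04,  1.67234895e+02]), 'wrist_force': array([-0.74823896,  0.38989231,  0.36390432]), 'torque': array([ 0.03588444, -0.0504447 ,  0.01188599]), 'opening': 0.08530554225321961}
top {'fx': 380.4849884885079, 'fy': 380.4849884885079, 'cx': 276.86155510614765, 'cy': 206.26820854899202, 'eye': array([ 0.43032454, -0.30710893,  1.13329399]), 'attitude': array([-176.27813969,    0.21152594,  -90.08635303])}
side {'fx': 382.4793694544537, 'fy': 382.4793694544537, 'cx': 283.74050177793214, 'cy': 206.96597677049928, 'eye': array([ 0.62609643, -1.20772031,  0.59392398]), 'attitude': array([-120.24180015,    0.17599461,    6.75275598])}
wrist {'fx': 292.3023699816459, 'fy': 292.3023699816459, 'cx': 275.97321509196405, 'cy': 207.7533447936886, 'mount': array([[ 3.42034180e-05, -9.48108097e-01, -3.17948163e-01,
         8.23591976e-02],
       [ 9.99999984e-01,  8.88602323e-05, -1.57402037e-04,
         3.15871988e-04],
       [ 1.77487093e-04, -3.17948152e-01,  9.48108085e-01,
        -1.43717120e-01],
       [ 0.00000000e+00,  0.00000000e+00,  0.00000000e+00,
         1.00000000e+00]])}
```

View pics/top0.png

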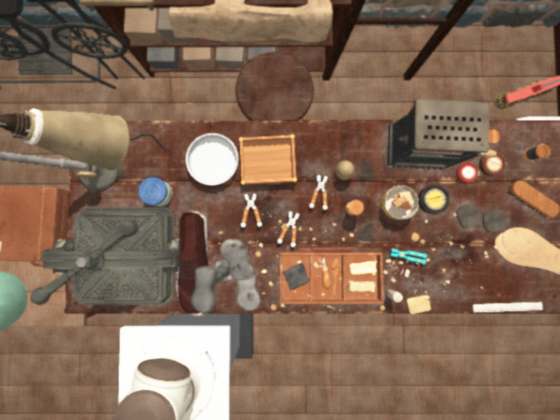

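View pics/side0.png

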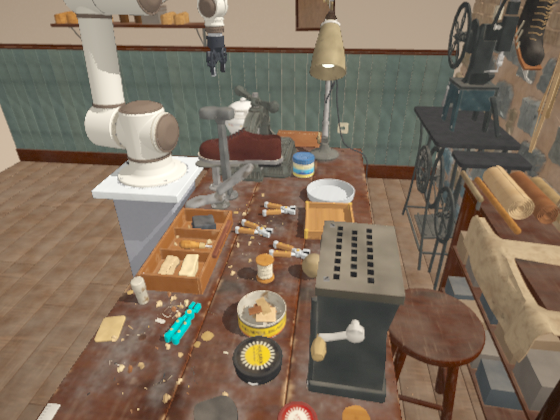

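View pics/wrist0.png

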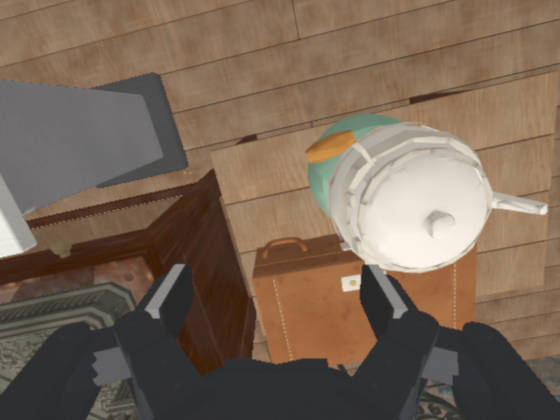

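```bash
cat > h.py <<'E'
import numpy as np, cv2
from scipy.spatial.transform import Rotation as R
from workcell import *
def pose(cam,obs=None):
    c=get_calibration(cam)
    if cam=='wrist':
        o=obs; T=np.eye(4); T[:3,:3]=R.from_euler('xyz',o['tcp_rot'],degrees=True).as_matrix(); T[:3,3]=o['ee_pos']
        M=T@c['mount']; return c,M[:3,:3],M[:3,3]
    return c,R.from_euler('xyz',c['attitude'],degrees=True).as_matrix(),np.array(c['eye'])
def unproj(cam,uv,z,obs=None):
    c,Rm,e=pose(cam,obs); d=Rm@np.array([(uv[0]-c['cx'])/c['fx'],(uv[1]-c['cy'])/c['fy'],1])
    return e+d*(z-e[2])/d[2]
def proj(cam,p,obs=None):
    c,Rm,e=pose(cam,obs); q=Rm.T@(np.array(p)-e); return np.array([c['fx']*q[0]/q[2]+c['cx'],c['fy']*q[1]/q[2]+c['cy']])
E
python3 - <<'E'
from h import *
im=cv2.imread('pics/top0.png')
cv2.imwrite('pics/topc.png',cv2.resize(im[120:270,140:340],None,fx=4,fy=4,interpolation=cv2.INTER_CUBIC))
for n,uv,z in [('dish',(212,160),.026),('tray',(268,160),.026),('A',(251,210),.0085),('B',(289,230),.0085),('C',(318,192),.0085),('jar',(153,190),.07),('spool',(355,208),.055),('knob',(344,170),.054)]:
    print(n,unproj('top',uv,z).round(3))
E
```

```text
dish [ 0.639 -0.113  0.026]
tray [ 0.639 -0.277  0.026]
A [ 0.493 -0.226  0.008]
B [ 0.433 -0.339  0.008]
C [ 0.546 -0.425  0.008]
jar [0.546 0.045 0.07 ]
spool [ 0.495 -0.525  0.055]
knob [ 0.604 -0.495  0.054]
```

View pics/topc.png

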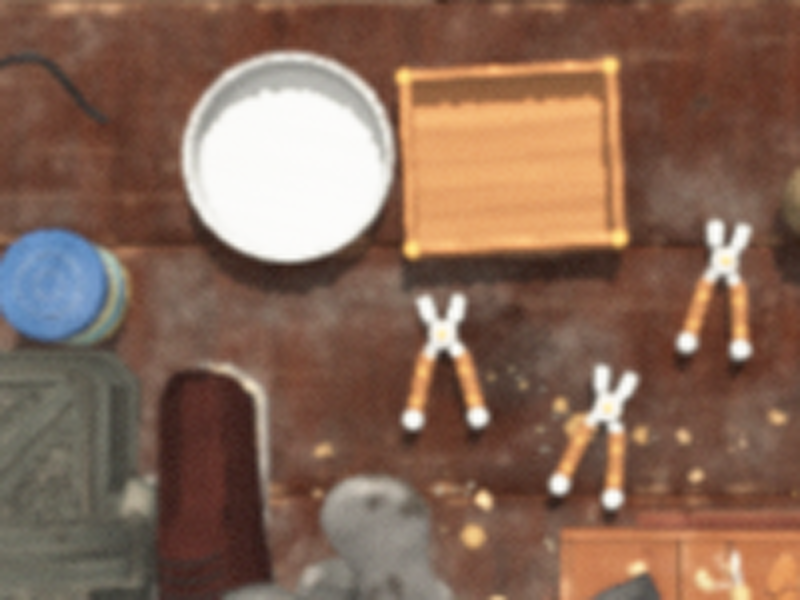

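Run:
```python
from h import *
im=cv2.imread('pics/side0.png')
cv2.imwrite('pics/sidec.png',cv2.resize(im[60:260,170:370],None,fx=3,fy=3,interpolation=cv2.INTER_CUBIC))
cl={'A':[(441,333),(412,420),(478,418)],'B':[(607,408),(559,484),(613,498)],'C':[(724,261),(686,342),(740,349)]}
for k,v in cl.items():
    P=[unproj('top',(140+u/4,120+w/4),.016) for u,w in v]
    r,h1,h2=[p[:2] for p in P]
    m=(h1+h2)/2; d=r-m; yaw=np.degrees(np.arctan2(d[1],d[0]))
    g=r-d/np.linalg.norm(d)*.045
    print(k,r.round(3),'heels',np.linalg.norm(h1-h2).round(4),np.linalg.norm(h1-r).round(4),'yaw',yaw.round(1),'grasp',g.round(3))
T=[unproj('top',(140+u/4,120+w/4),.026) for u,w in [(403,75),(612,65),(620,240),(412,248)]]
print(np.round(T,3),np.mean(T,0)); print('dish',unproj('top',(140+72,120+157/4),.026))
```

```text
A [ 0.512 -0.225] heels 0.0484 0.0673 yaw 2.8 grasp [ 0.467 -0.227]
B [ 0.457 -0.347] heels 0.0408 0.0658 yaw -14.4 grasp [ 0.413 -0.335]
C [ 0.565 -0.433] heels 0.04 0.0663 yaw -7.9 grasp [ 0.52  -0.427]
[[ 0.702 -0.197  0.026]
 [ 0.709 -0.351  0.026]
 [ 0.579 -0.356  0.026]
 [ 0.574 -0.204  0.026]] [ 0.64118809 -0.27708254  0.026     ]
dish [ 0.64130895 -0.11252176  0.026     ]
```

View pics/sidec.png

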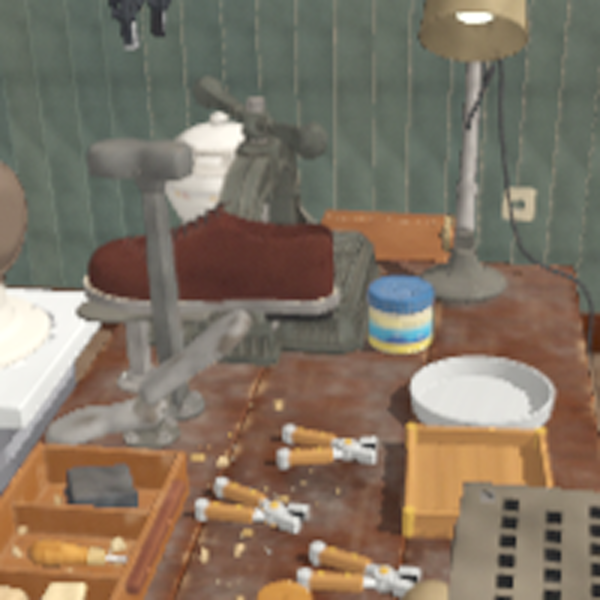

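Run:
```python
from h import *
def tri(a,b):
    L=[]
    for cam,uv in (('top',a),('side',b)):
        c,Rm,e=pose(cam); d=Rm@np.array([(uv[0]-c['cx'])/c['fx'],(uv[1]-c['cy'])/c['fy'],1]); L.append((e,d/np.linalg.norm(d)))
    A=sum(np.eye(3)-np.outer(d,d) for e,d in L); b=sum((np.eye(3)-np.outer(d,d))@e for e,d in L)
    p=np.linalg.solve(A,b); return p.round(3),[np.linalg.norm(np.cross(p-e,d)).round(3) for e,d in L]
for t in [(235,245),(205,290),(245,292),(228,272)]: print('last',t,tri(t,(217,112)), tri(t,(204,113)),tri(t,(232,112)))
print('press knob',tri((128,230),(276,106)),tri((90,258),(255,95)),tri((40,295),(240,90)))
print('lamp shade', tri((118,140),(328,75)))
im=cv2.imread('pics/top0.png')
cv2.imwrite('pics/topd.png',cv2.resize(im[190:340,20:300],None,fx=2.8,fy=2.8,interpolation=cv2.INTER_CUBIC))
```

```text
last (235, 245) (array([ 0.366, -0.223,  0.301]), [np.float64(0.036), np.float64(0.036)]) (array([ 0.35 , -0.23 ,  0.302]), [np.float64(0.053), np.float64(0.053)]) (array([ 0.385, -0.217,  0.299]), [np.float64(0.016), np.float64(0.016)])
last (205, 290) (array([ 0.302, -0.143,  0.274]), [np.float64(0.003), np.float64(0.003)]) (array([ 0.283, -0.147,  0.271]), [np.float64(0.016), np.float64(0.016)]) (array([ 0.323, -0.139,  0.275]), [np.float64(0.024), np.float64(0.024)])
last (245, 292) (array([ 0.315, -0.231,  0.302]), [np.float64(0.016), np.float64(0.016)]) (array([ 0.297, -0.235,  0.298]), [np.float64(0.001), np.float64(0.001)]) (array([ 0.335, -0.228,  0.304]), [np.float64(0.036), np.float64(0.036)])
last (228, 272) (array([ 0.331, -0.199,  0.291]), [np.float64(0.01), np.float64(0.01)]) (array([ 0.315, -0.204,  0.29 ]), [np.float64(0.027), np.float64(0.027)]) (array([ 0.351, -0.194,  0.291]), [np.float64(0.011), np.float64(0.011)])
press knob (array([0.442, 0.046, 0.243]), [np.float64(0.009), np.float64(0.009)]) (array([0.368, 0.123, 0.259]), [np.float64(0.002), np.float64(0.002)]) (array([0.285, 0.243, 0.246]), [np.float64(0.001), np.float64(0.001)])
lamp shade (array([0.619, 0.027, 0.351]), [np.float64(0.002), np.float64(0.002)])
```

View pics/topd.png

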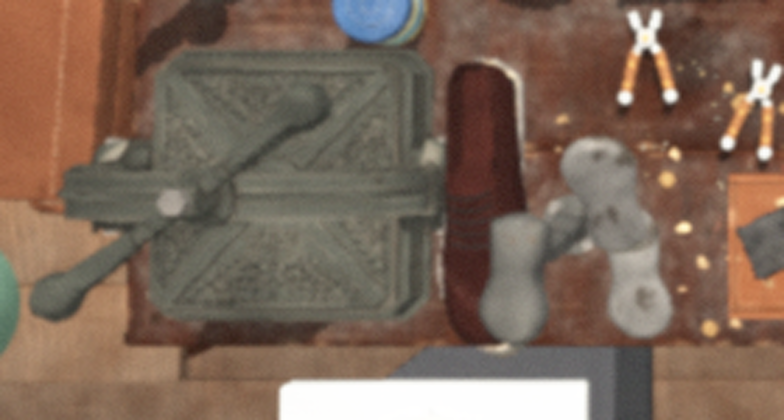

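Emit:
play_rows:
  commands: "1 0 0 42 0;1 0 0 84 0;1 0 0 125 0;1 15 -38 135 2;1 30 -76 135 4;1 45 -114 135 6;1 60 -152 135 8;1 75 -190 135 10;1 90 -228 135 12;1 105 -266 135 13"
  force: 40

```text
time: 0.98
ee_pos: [0.2265, 0.2686, 0.3661]
tcp_rot: [180.0, 0.0, -179.6]
wrist_force: [0.8, -1.1, -0.2]
opening: 0.0854
```

Emit:
play_rows:
  commands: "1 13 -39 0 0;1 26 -78 0 0;1 39 -117 0 0;1 52 -156 0 0;1 65 -195 0 0;1 78 -234 0 0;1 91 -273 0 0;1 104 -312 0 0;1 117 -351 0 0;1 130 -390 0 0"

```text
time: 1.82
ee_pos: [0.3554, -0.1191, 0.3663]
tcp_rot: [-180.0, 0.0, -179.8]
wrist_force: [1.2, 2.1, 0.1]
opening: 0.0854
```

Emit:
play_rows:
  commands: "1 13 -39 -20 0;1 26 -78 -40 0;1 39 -117 -60 0;1 52 -156 -60 0;1 65 -185 -60 0;1 65 -185 -60 0"

```text
time: 2.32
ee_pos: [0.4219, -0.3069, 0.3015]
tcp_rot: [179.8, -0.3, -179.9]
wrist_force: [1.2, 0.7, -0.0]
opening: 0.0854
```

Run:
```python
from h import *
import pickle
o=get_obs(); im=camera('wrist'); pickle.dump((o,im),open('w1.pkl','wb'))
cv2.imwrite('pics/w1.png',im[:,:,::-1]); print(o['time'],o['ee_pos'],o['tcp_rot'],o['q'])
```

```text
2.3167 [ 0.4219467  -0.30688024  0.3014868 ] [ 179.84920681   -0.29034535 -179.94802601] [-3.60015060e+01  3.64065070e+00  1.66001382e+01  1.03282970e+02
 -4.89672487e-02 -3.60529597e+01]
```

View pics/w1.png

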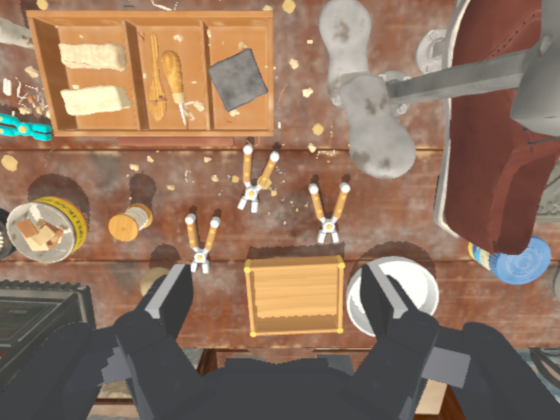

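Run:
```python
from h import *
im=cv2.imread('pics/w1.png')
cv2.imwrite('pics/w1c.png',cv2.resize(im[135:285,175:365],None,fx=4,fy=4,interpolation=cv2.INTER_CUBIC))
cv2.imwrite('pics/w1d.png',cv2.resize(im[240:350,235:445],None,fx=3.8,fy=3.8,interpolation=cv2.INTER_CUBIC))
```

```text
(no output)
```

View pics/w1c.png

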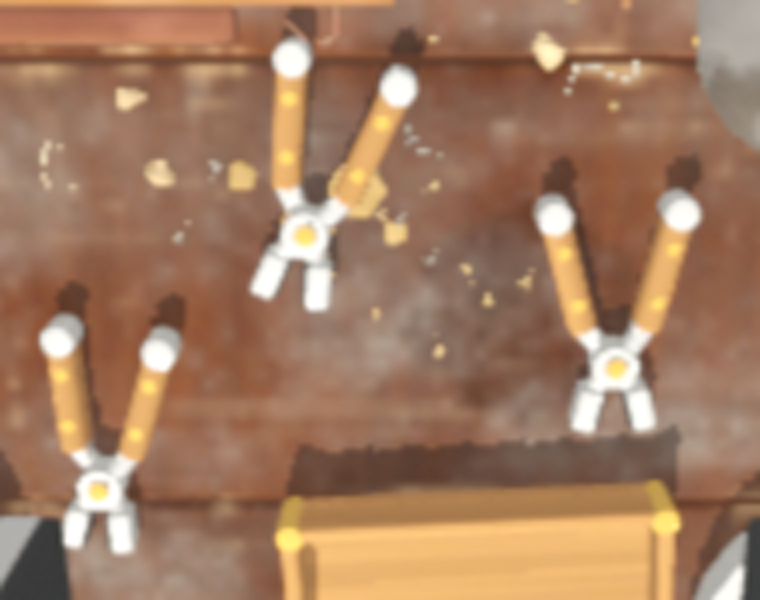

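View pics/w1d.png

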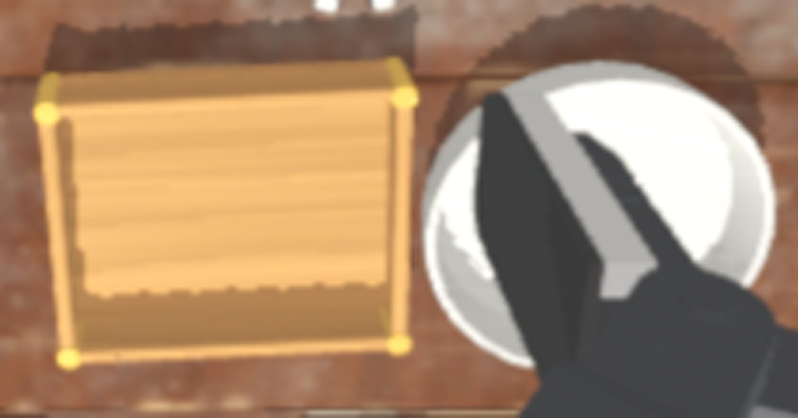

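Run:
```python
from h import *
import pickle
o,_=pickle.load(open('w1.pkl','rb'))
cl={'A':[(616,369),(554,215),(680,211)],'B':[(304,235),(292,57),(398,87)],'C':[(99,490),(61,336),(160,350)]}
for k,v in cl.items():
    P=[unproj('wrist',(175+(u+.5)/4,135+(w+.5)/4),z,o) for (u,w),z in zip(v,(.017,.016,.016))]
    r,h1,h2=[p[:2] for p in P]
    m=(h1+h2)/2; d=r-m; yaw=np.degrees(np.arctan2(d[1],d[0]))
    g=r-d/np.linalg.norm(d)*.045
    print(k,r.round(4),'heels',np.linalg.norm(h1-h2).round(4),np.linalg.norm(h1-r).round(4),'yaw',yaw.round(1),'grasp',g.round(4))
T=[unproj('wrist',(235+u/3.8,240+w/3.8),.026,o) for u,w in [(47,112),(404,97),(399,345),(68,358)]]
print(np.round(T,4),np.mean(T,0))
a=(np.array(T[2])-T[1]);b=T[3]-T[0];print(np.degrees(np.arctan2(a[1],a[0])),np.degrees(np.arctan2(b[1],b[0])),np.linalg.norm(a),np.linalg.norm(b))
```

```text
A [ 0.5143 -0.2217] heels 0.0477 0.068 yaw 2.8 grasp [ 0.4694 -0.2239]
B [ 0.4595 -0.3435] heels 0.04 0.0667 yaw -15.1 grasp [ 0.416  -0.3318]
C [ 0.5676 -0.43  ] heels 0.0388 0.0675 yaw -8.4 grasp [ 0.523  -0.4234]
[[ 0.5843 -0.3521  0.026 ]
 [ 0.5771 -0.1999  0.026 ]
 [ 0.7062 -0.1931  0.026 ]
 [ 0.7134 -0.3462  0.026 ]] [ 0.6452798  -0.27281894  0.026     ]
3.036800197929959 2.6168167954503585 0.1292859958864862 0.12927304765167458
```

Run:
```python
from h import *
import pickle
o,_=pickle.load(open('w1.pkl','rb'))
def tri(L):
    A=0;b=0
    for cam,uv in L:
        c,Rm,e=pose(cam,o); d=Rm@np.array([(uv[0]-c['cx'])/c['fx'],(uv[1]-c['cy'])/c['fy'],1]); d/=np.linalg.norm(d)
        Q=np.eye(3)-np.outer(d,d);A=A+Q;b=b+Q@e
    return np.linalg.solve(A,b).round(3)
print(tri([('wrist',(385,177)),('top',(234,238))]),tri([('wrist',(385,177)),('side',(250,166))]),tri([('wrist',(414,150)),('top',(221,249))]))
```

```text
[ 0.41  -0.189  0.133] [ 0.406 -0.188  0.13 ] [ 0.382 -0.155  0.12 ]
```

Emit:
play_rows:
  commands: "0.85 20 36 0 1;0.85 40 70 -20 2;0.85 47 82 -60 3;0.85 47 82 -100 3;0.85 47 82 -140 3;0.85 47 82 -180 3;0.85 47 82 -200 3;0.85 47 82 -200 3"

```text
time: 3.03
ee_pos: [0.465, -0.2178, 0.1018]
tcp_rot: [179.8, -0.4, -176.7]
wrist_force: [-0.3, 0.2, -0.1]
opening: 0.0726
```

Run:
```python
from h import *
o=get_obs(); im=camera('wrist')
cv2.imwrite('pics/w2.png',im[:,:,::-1]); print(o['time'],o['ee_pos'],o['tcp_rot'],o['opening'])
print(proj('wrist',o['ee_pos'],o))
```

```text
3.0333 [ 0.46496855 -0.21776231  0.10175129] [ 179.80037426   -0.35400151 -176.71353103] 0.07255637889331694
[275.18341238 265.88495643]
```

View pics/w2.png

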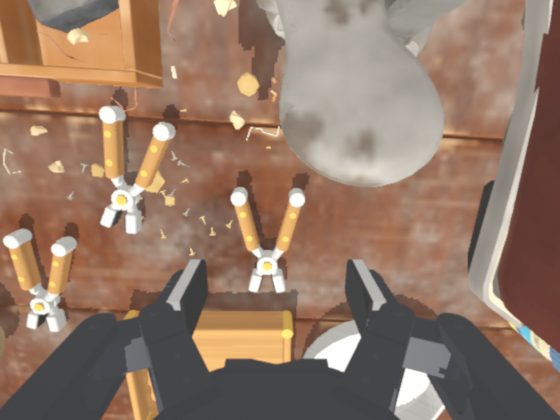

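Emit:
play_rows:
  commands: "0.85 0 0 0 -7;0.85 0 0 0 -14;0.85 0 0 0 -21;0.85 0 0 0 -28;0.85 0 0 0 -35;0.85 0 0 0 -42;0.85 0 0 0 -49;0.85 0 0 0 -56;0.85 0 0 0 -63;0.85 0 0 0 -70"

```text
time: 3.92
ee_pos: [0.4687, -0.22, 0.1096]
tcp_rot: [179.8, 0.2, 112.9]
wrist_force: [0.2, 0.1, 0.1]
opening: 0.0725
```

Emit:
play_rows:
  commands: "0.85 0 0 0 -7;0.85 0 0 0 -14;0.85 0 0 0 -21;0.85 0 0 0 -28;0.85 0 0 0 -35;0.85 0 0 0 -42;0.85 0 0 0 -49;0.85 0 0 0 -56;0.85 0 0 0 -63;0.85 0 0 0 -70"

```text
time: 4.75
ee_pos: [0.4687, -0.22, 0.1096]
tcp_rot: [179.8, -0.1, 42.9]
wrist_force: [-0.1, -0.2, -0.3]
opening: 0.0725
```

Emit:
play_rows:
  commands: "0.85 2 -3 -5 -7;0.85 3 -6 -20 -14;0.85 3 -7 -30 -21;0.85 3 -7 -40 -28;0.85 3 -7 -50 -35;0.85 3 -7 -55 -40;0.85 3 -7 -55 -40.5"

```text
time: 5.33
ee_pos: [0.4713, -0.2268, 0.053]
tcp_rot: [180.0, -0.1, 2.5]
wrist_force: [-0.2, 0.4, -0.3]
opening: 0.0727
```

Run:
```python
from h import *
o=get_obs(); im=camera('wrist')
cv2.imwrite('pics/w3.png',im[:,:,::-1]); print(o['time'],o['ee_pos'],o['tcp_rot'],o['opening'],o['q'])
```

```text
5.3333 [ 0.47127454 -0.22682497  0.05300435] [ 1.79952020e+02 -9.91408418e-02  2.51475698e+00] 0.07268830442356058 [-2.57040713e+01  1.55348020e+00 -1.32486621e+01  7.50878131e+01
  4.60037761e-03  1.51781218e+02]
```

View pics/w3.png

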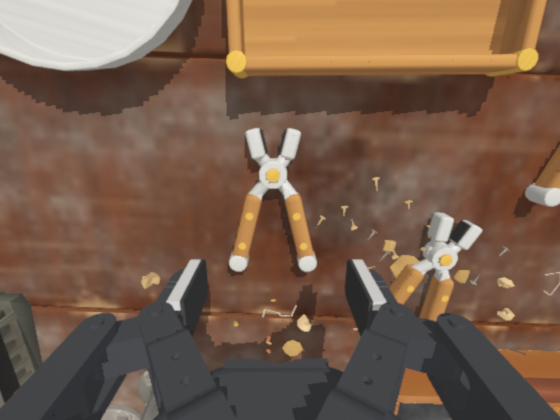

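```bash
cat >> h.py <<'E'
def clamp(o,px):
    P=[unproj('wrist',p,z,o)[:2] for p,z in zip(px,(.017,.016,.016))]
    r,h1,h2=P; d=r-(h1+h2)/2; yaw=np.degrees(np.arctan2(d[1],d[0])); g=r-d/np.linalg.norm(d)*.045
    print('rivet',r.round(4),'yaw',yaw.round(1),'g',g.round(4),'heels',np.linalg.norm(h1-h2).round(4))
    return r,yaw,g
E
python3 - <<'E'
from h import *
o=get_obs(); clamp(o,[(273,175),(238,264),(307,263)])
T=[unproj('wrist',p,.026,o).round(4) for p in [(236,61),(527,61)]];print(T)
E
```

```text
rivet [ 0.5139 -0.2226] yaw 2.2 g [ 0.4689 -0.2244] heels 0.0482
[array([ 0.5761, -0.2003,  0.026 ]), array([ 0.5836, -0.3543,  0.026 ])]
```

Emit:
play_rows:
  commands: "0.85 -2 2 -25 0;0.85 -2 2 -44 0;0.85 -2 2 -50 0;0.85 -2 2 -50 0;0 -2 2 -50 0;0 -2 2 -50 0;0 -2 2 -50 0;0 -2 2 -50 0;0 -2 2 -50 0;0 -2 2 -50 0"
  force: 40

```text
time: 6.22
ee_pos: [0.4694, -0.2252, 0.0031]
tcp_rot: [179.9, -0.1, 2.7]
wrist_force: [-2.3, -0.0, 8.5]
opening: 0.0261
```

Emit:
play_rows:
  commands: "0 0 0 0 0;0 0 0 0 0;0 0 0 0 0"

```text
time: 6.47
ee_pos: [0.4694, -0.2252, 0.0031]
tcp_rot: [179.9, -0.1, 2.7]
wrist_force: [-2.3, 0.1, 9.2]
opening: 0.026
```

Run:
```python
from h import *
o=get_obs(); im=camera('wrist')
cv2.imwrite('pics/w4.png',im[:,:,::-1]); print(o['time'],o['ee_pos'],o['tcp_rot'],o['opening'],o['wrist_force'])
```

```text
6.4667 [ 0.46942479 -0.22524898  0.00305537] [ 1.79922904e+02 -1.23174667e-01  2.74466649e+00] 0.026008308238258993 [-2.30397313  0.10432528  9.18471628]
```

View pics/w4.png

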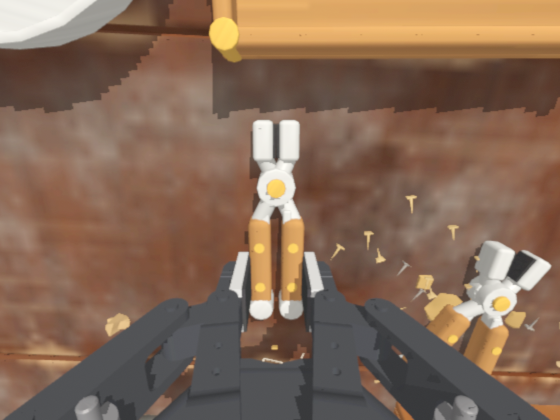

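Run:
```python
from h import *
o=get_obs(); r,y,g=clamp(o,[(276,187),(261,303),(291,303)])
print(r-o['ee_pos'][:2], 'corner',unproj('wrist',(224,33),.026,o))
```

```text
rivet [ 0.5171 -0.2225] yaw 2.8 g [ 0.4722 -0.2247] heels 0.0159
[0.04770446 0.00272397] corner [ 0.57612797 -0.20073938  0.026     ]
```

Emit:
play_rows:
  commands: "0 0 0 25 0;0 0 0 60 0;0 35 -4 60 0;0 72 -9 60 0;0 110 -14 60 0;0 140 -17 60 0;0 147 -17 60 0;0 147 -17 60 0"

```text
time: 7.18
ee_pos: [0.6169, -0.2415, 0.0603]
tcp_rot: [-180.0, 0.0, 2.8]
wrist_force: [0.3, -0.6, -1.7]
opening: 0.0258
```

Run:
```python
from h import *
o=get_obs(); im=camera('wrist')
cv2.imwrite('pics/w5.png',im[:,:,::-1]); print(o['time'],o['ee_pos'],o['tcp_rot'],o['opening'],o['wrist_force'])
```

```text
7.1833 [ 0.61686089 -0.24145974  0.06026265] [-1.79969574e+02  4.96888535e-02  2.80054730e+00] 0.0257770496768317 [ 0.27333988 -0.64131185 -1.67709014]
```

View pics/w5.png

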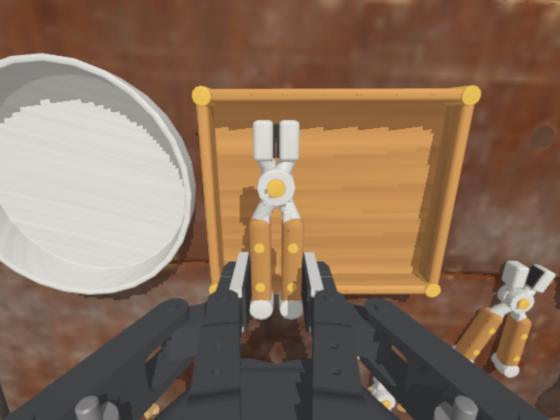

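Run:
```python
from h import *
o=get_obs();T=np.array([unproj('wrist',p,.026,o) for p in [(202,96),(471,95),(433,290),(214,290)]]);print(T.round(4),T.mean(0).round(4))
# dish rim points
D=[unproj('wrist',p,.026,o)[:2] for p in [(40,55),(100,66),(150,100),(185,150),(194,195),(175,250),(140,280),(100,292),(50,282)]]
D=np.array(D);A=np.c_[2*D,np.ones(len(D))];s=np.linalg.lstsq(A,(D**2).sum(1),rcond=None)[0];print(s[:2],np.sqrt(s[2]+s[0]**2+s[1]**2))
```

```text
[[ 0.702  -0.1946  0.026 ]
 [ 0.71   -0.3475  0.026 ]
 [ 0.5808 -0.3544  0.026 ]
 [ 0.5732 -0.199   0.026 ]] [ 0.6415 -0.2739  0.026 ]
[ 0.6443313  -0.11177908] 0.07543821648558076
```

Emit:
play_rows:
  commands: "0 -2 0 -30 0;0 -2 0 -45 0;0 -2 0 -49 0;0 -2 0 -49 0;0.2 -2 0 -49 0;0.4 -2 0 -49 0;0.5 -2 0 -49 0;0.5 -2 0 -49 0;0.5 -2 0 -20 0;0.5 -2 0 20 0"

```text
time: 8.07
ee_pos: [0.6115, -0.2409, 0.0783]
tcp_rot: [-179.8, 0.4, 2.7]
wrist_force: [0.7, -1.0, 0.6]
opening: 0.0427
```

Run:
```python
from h import *
o=get_obs(); im=camera('wrist')
cv2.imwrite('pics/w6.png',im[:,:,::-1]); print(o['time'],o['ee_pos'],o['tcp_rot'],o['opening'],o['wrist_force'])
```

```text
8.0667 [ 0.61150428 -0.24092582  0.07833402] [-179.84053564    0.35359869    2.73414837] 0.042728030675491066 [ 0.73357168 -1.01131804  0.63165153]
```

View pics/w6.png

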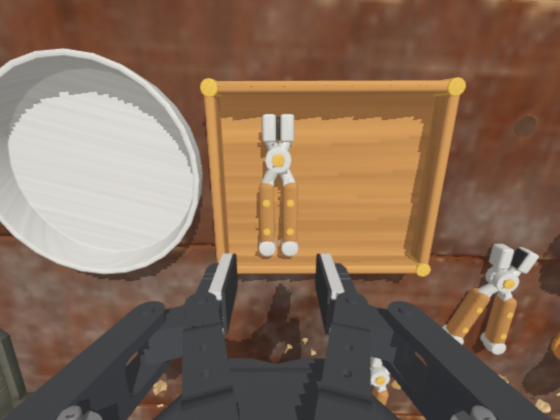

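Emit:
play_rows:
  commands: "0.75 -17 -36 0 -2;0.75 -34 -72 0 -5;0.75 -51 -108 0 -8;0.75 -68 -144 0 -11;0.75 -84 -176 0 -11;0.75 -88 -183 -10 -11;0.75 -88 -183 -20 -11;0.75 -88 -183 -20 -11"

```text
time: 8.78
ee_pos: [0.5248, -0.424, 0.0587]
tcp_rot: [-179.9, 0.1, -8.3]
wrist_force: [0.5, 1.1, -0.3]
opening: 0.0643
```

Run:
```python
from h import *
o=get_obs(); im=camera('wrist')
cv2.imwrite('pics/w7.png',im[:,:,::-1]); print(o['time'],o['ee_pos'],o['tcp_rot'],o['opening'],o['wrist_force'])
```

```text
8.7833 [ 0.5247948  -0.42398943  0.05868421] [-1.79890233e+02  1.40893471e-01 -8.31042738e+00] 0.0643127649898665 [ 0.46032509  1.08737805 -0.28813098]
```

View pics/w7.png

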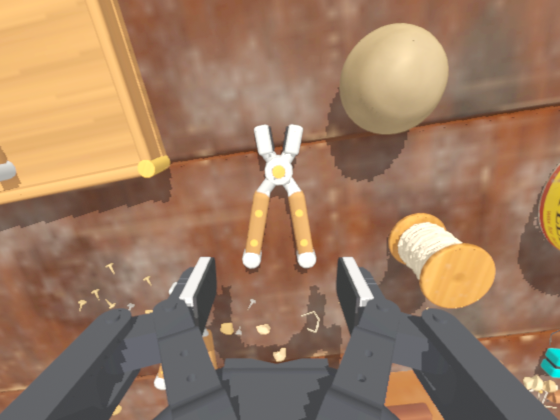

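Run:
```python
from h import *
o=get_obs(); clamp(o,[(279,172),(252,260),(307,260)])
```

```text
rivet [ 0.5678 -0.431 ] yaw -7.7 g [ 0.5232 -0.425 ] heels 0.0396
```

Emit:
play_rows:
  commands: "0.75 -1 -1 -28 0;0.75 -1 -1 -48 0;0.75 -1 -1 -55 0;0.75 -1 -1 -55 0;0 -1 -1 -55 0;0 -1 -1 -55 0;0 -1 -1 -55 0;0 -1 -1 -55 0;0 -1 -1 -55 0;0 -1 -1 -55 0"

```text
time: 9.67
ee_pos: [0.5256, -0.4262, 0.0087]
tcp_rot: [179.9, -0.2, -8.3]
wrist_force: [-0.2, 1.9, 6.2]
opening: 0.0258
```

Emit:
play_rows:
  commands: "0 0 0 0 0;0 0 0 0 0"

```text
time: 9.83
ee_pos: [0.5256, -0.4263, 0.0087]
tcp_rot: [179.9, -0.2, -8.3]
wrist_force: [0.3, 0.8, 6.2]
opening: 0.0259
```

Run:
```python
from h import *
o=get_obs(); im=camera('wrist')
cv2.imwrite('pics/w8.png',im[:,:,::-1]); print(o['time'],o['ee_pos'],o['tcp_rot'],o['opening'],o['wrist_force'])
```

```text
9.8333 [ 0.52558168 -0.42627159  0.00869002] [ 1.79925447e+02 -1.72045749e-01 -8.26110538e+00] 0.025925634046825574 [0.28838424 0.83414578 6.22746423]
```

View pics/w8.png

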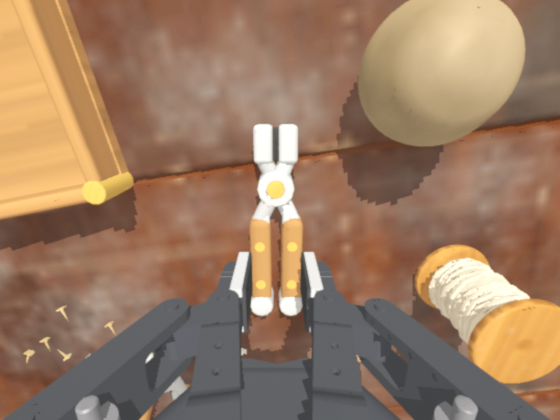

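Emit:
play_rows:
  commands: "0 0 0 25 0;0 0 0 55 0;0 22 30 55 3;0 45 60 55 6;0 68 90 55 9;0 88 118 55 11;0 92 123 55 11;0 92 123 55 11"

```text
time: 10.55
ee_pos: [0.6182, -0.3006, 0.0619]
tcp_rot: [180.0, -0.1, 2.9]
wrist_force: [0.0, -0.1, -1.3]
opening: 0.0256
```

Run:
```python
from h import *
o=get_obs(); im=camera('wrist')
cv2.imwrite('pics/w9.png',im[:,:,::-1]); print(o['time'],o['ee_pos'],o['tcp_rot'],o['opening'],o['wrist_force'])
```

```text
10.55 [ 0.61815303 -0.30062353  0.06193203] [ 1.79986875e+02 -5.44881025e-02  2.91556891e+00] 0.02555226284617397 [ 0.00826628 -0.12756936 -1.26547431]
```

View pics/w9.png

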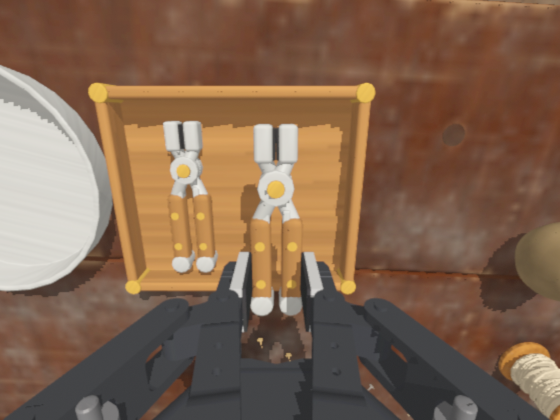

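Emit:
play_rows:
  commands: "0 -1 -2 -30 0;0 -1 -2 -42 0;0 -1 -2 -46 0;0 -1 -2 -46 0;0.2 -1 -2 -46 0;0.4 -1 -2 -46 0;0.45 -1 -2 -46 0;0.45 -1 -2 -46 0;0.45 -1 -2 -20 0;0.45 -1 -2 20 0"

```text
time: 11.43
ee_pos: [0.6133, -0.3037, 0.0772]
tcp_rot: [-179.8, 0.4, 2.7]
wrist_force: [0.7, -0.9, 0.2]
opening: 0.0382
```

Run:
```python
from h import *
o=get_obs(); im=camera('wrist')
cv2.imwrite('pics/w10.png',im[:,:,::-1]); print(o['time'],o['ee_pos'],o['tcp_rot'],o['opening'],o['wrist_force'])
```

```text
11.4333 [ 0.61331287 -0.30370693  0.07721893] [-179.77510117    0.40394807    2.72935993] 0.03821532625677753 [ 0.71654872 -0.90586867  0.22536608]
```

View pics/w10.png

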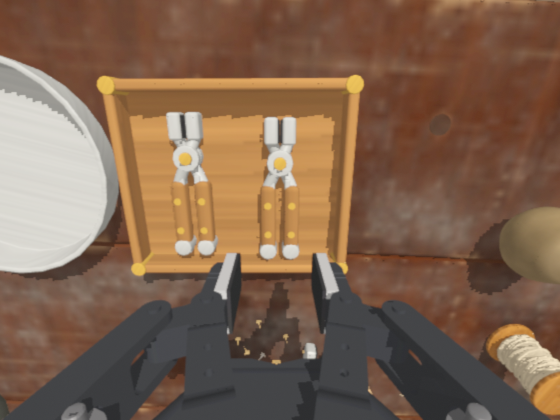

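Emit:
play_rows:
  commands: "0.75 -40 -5 0 -5;0.75 -80 -10 0 -10;0.75 -120 -16 0 -15;0.75 -160 -22 0 -18;0.75 -195 -28 0 -18;0.75 -199 -28 -10 -18;0.75 -199 -28 -15 -18;0.75 -199 -28 -15 -18"

```text
time: 12.15
ee_pos: [0.4165, -0.3327, 0.0655]
tcp_rot: [-180.0, 0.0, -15.3]
wrist_force: [0.6, -0.4, 0.2]
opening: 0.0641
```

Run:
```python
from h import *
o=get_obs(); im=camera('wrist')
cv2.imwrite('pics/w11.png',im[:,:,::-1]); print(o['time'],o['ee_pos'],o['tcp_rot'],o['opening'],o['wrist_force'])
```

```text
12.15 [ 0.41645066 -0.33266985  0.06553678] [-1.79979154e+02  1.33908330e-02 -1.53008006e+01] 0.06408044036054593 [ 0.57563009 -0.43660427  0.2012748 ]
```

View pics/w11.png

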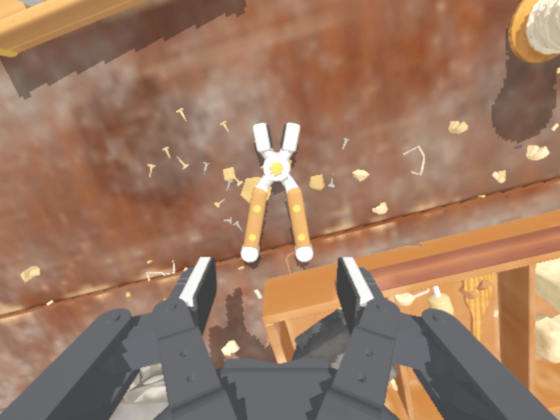

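Run:
```python
from h import *
o=get_obs(); clamp(o,[(277,169),(250,255),(305,255)])
for z in (0,.03,.045,.06): print(z,unproj('wrist',(265,285),z,o).round(4),unproj('wrist',(400,255),z,o).round(4), unproj('top',(280,253),z).round(4))
print(o['ee_pos'])
```

```text
rivet [ 0.4593 -0.3445] yaw -14.9 g [ 0.4158 -0.333 ] heels 0.0406
0 [ 0.3648 -0.3086  0.    ] [ 0.3631 -0.4205  0.    ] [ 0.3654 -0.3121  0.    ]
0.03 [ 0.3835 -0.3151  0.03  ] [ 0.3821 -0.4109  0.03  ] [ 0.3671 -0.312   0.03  ]
0.045 [ 0.3929 -0.3183  0.045 ] [ 0.3916 -0.4061  0.045 ] [ 0.3679 -0.3119  0.045 ]
0.06 [ 0.4022 -0.3216  0.06  ] [ 0.401  -0.4014  0.06  ] [ 0.3688 -0.3119  0.06  ]
[ 0.41708613 -0.33261712  0.06593057]
```

Emit:
play_rows:
  commands: "0.7 -1 0 -30 0;0.7 -1 0 -52 0;0.7 -1 0 -61 0;0.7 -1 0 -61 0;0 -1 0 -61 0;0 -1 0 -61 0;0 -1 0 -61 0;0 -1 0 -61 0;0 -1 0 -61 0;0 -1 0 -61 0"

```text
time: 13.03
ee_pos: [0.4163, -0.3332, 0.0063]
tcp_rot: [180.0, -0.1, -15.3]
wrist_force: [1.0, 0.5, 4.5]
opening: 0.0449
```

Emit:
play_rows:
  commands: "0 0 0 0 0;0 0 0 0 0"

```text
time: 13.2
ee_pos: [0.4163, -0.3332, 0.0063]
tcp_rot: [180.0, -0.1, -15.3]
wrist_force: [1.9, 0.1, 5.3]
opening: 0.045
```

Run:
```python
from h import *
o=get_obs(); im=camera('wrist')
cv2.imwrite('pics/w12.png',im[:,:,::-1]); print(o['time'],o['ee_pos'],o['tcp_rot'],o['opening'],o['wrist_force'])
```

```text
13.2 [ 0.41625503 -0.33318224  0.00629678] [ 1.79968285e+02 -1.14471414e-01 -1.52660543e+01] 0.044987139527874975 [1.85756506 0.11884142 5.31907509]
```

View pics/w12.png

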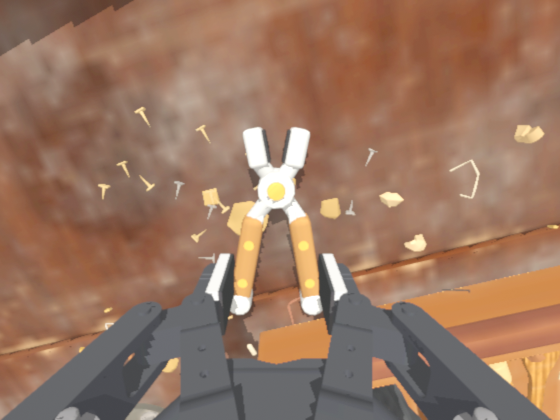

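Emit:
play_rows:
  commands: "0.65 0 0 0 0;0.65 0 0 0 0;0.65 0 0 -4 0;0.65 0 0 -5 0;0 0 0 -5 0;0 0 0 -5 0;0 0 0 -5 0;0 0 0 -5 0;0 0 0 -5 0;0 0 0 -5 0"
  force: 50

```text
time: 14.08
ee_pos: [0.4155, -0.3327, 0.0001]
tcp_rot: [-180.0, 0.0, -15.3]
wrist_force: [-0.8, -0.0, -1.2]
opening: 0.0458
```

Emit:
play_rows:
  commands: "0 0 0 0 0;0 0 0 10 0;0 0 0 30 0;0 0 0 55 0;0 0 0 65 0;0 0 0 65 0"

```text
time: 14.58
ee_pos: [0.4169, -0.3338, 0.0685]
tcp_rot: [179.9, -0.3, -15.3]
wrist_force: [0.7, -2.1, -0.6]
opening: 0.0457
```

Run:
```python
from h import *
o=get_obs(); im=camera('wrist')
cv2.imwrite('pics/w13.png',im[:,:,::-1]); print(o['time'],o['ee_pos'],o['tcp_rot'],o['opening'],o['wrist_force'])
```

```text
14.5833 [ 0.41694041 -0.3338399   0.068519  ] [179.88255997  -0.26732071 -15.26323515] 0.04573691932826798 [ 0.71534179 -2.11501673 -0.57321851]
```

View pics/w13.png

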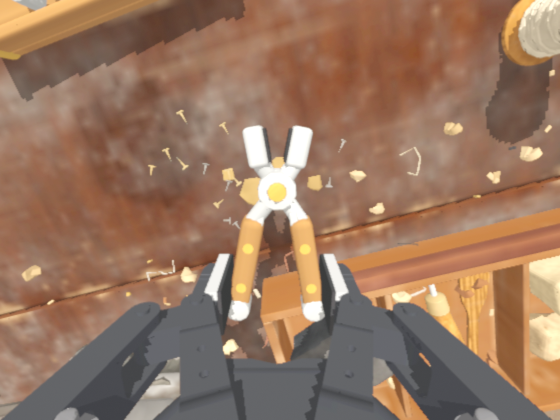

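Emit:
play_rows:
  commands: "0 35 15 0 2;0 70 35 0 4;0 100 60 0 6;0 125 92 0 8;0 148 125 0 10;0 170 160 0 12;0 190 195 0 14;0 203 221 0 15;0 203 222 0 15;0 203 222 0 15"

```text
time: 15.47
ee_pos: [0.6184, -0.1088, 0.0632]
tcp_rot: [-180.0, 0.1, -0.1]
wrist_force: [-0.2, -0.1, -1.6]
opening: 0.0457
```

Run:
```python
from h import *
o=get_obs(); im=camera('wrist')
cv2.imwrite('pics/w14.png',im[:,:,::-1]); print(o['time'],o['ee_pos'],o['tcp_rot'],o['opening'],o['wrist_force'])
```

```text
15.4667 [ 0.61837439 -0.10882998  0.06321731] [-1.79974743e+02  1.48674376e-01 -9.53760623e-02] 0.04573564025084098 [-0.15952527 -0.08336591 -1.6400695 ]
```

View pics/w14.png

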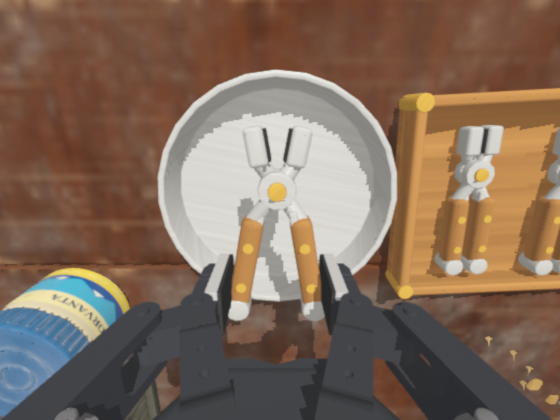

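Run:
```python
from h import *
o=get_obs()
D=np.array([unproj('wrist',p,.026,o)[:2] for p in [(278,71),(160,183),(397,183),(195,100),(362,100),(190,270),(368,268),(240,296)]])
A=np.c_[2*D,np.ones(len(D))];s=np.linalg.lstsq(A,(D**2).sum(1),rcond=None)[0];print(s[:2],np.sqrt(s[2]+s[0]**2+s[1]**2))
print(unproj('wrist',(277,190),.063+.017,o))
```

```text
[ 0.64207043 -0.1114136 ] 0.0781164401393062
[ 0.66508832 -0.11031041  0.08      ]
```

Emit:
play_rows:
  commands: "0 1 -2 -25 0;0 1 -2 -45 0;0 1 -2 -57 0;0 1 -2 -57 0;0.55 1 -2 -57 0;0.6 1 -2 -57 0;0.65 1 -2 -57 0;0.65 1 -2 -57 0;0.65 1 -2 -35 0;0.65 1 -2 0 0"

```text
time: 16.35
ee_pos: [0.6175, -0.1124, 0.0626]
tcp_rot: [-179.9, 0.3, -0.3]
wrist_force: [0.8, -0.5, -0.2]
opening: 0.0555
```

Emit:
play_rows:
  commands: "0.65 -10 0 30 0;0.65 -25 -30 60 0;0.65 -30 -60 80 0;0.65 -30 -80 80 0;0.65 -30 -80 80 0"

```text
time: 16.77
ee_pos: [0.59, -0.1963, 0.148]
tcp_rot: [179.9, -0.2, -0.4]
wrist_force: [0.7, 0.2, -0.4]
opening: 0.0557
```

Run:
```python
from h import *
o=get_obs(); im=camera('wrist')
cv2.imwrite('pics/w15.png',im[:,:,::-1]); print(o['time'],o['ee_pos'],o['tcp_rot'],o['opening'],o['wrist_force'])
im=camera('top'); cv2.imwrite('pics/t15.png',cv2.resize(im[120:270,140:380,::-1],None,fx=3.3,fy=3.3,interpolation=cv2.INTER_CUBIC))
```

```text
16.7667 [ 0.59004265 -0.19631139  0.14799887] [179.86957221  -0.24638401  -0.43633486] 0.05573314516675759 [ 0.70405202  0.16601563 -0.40520896]
```

View pics/w15.png

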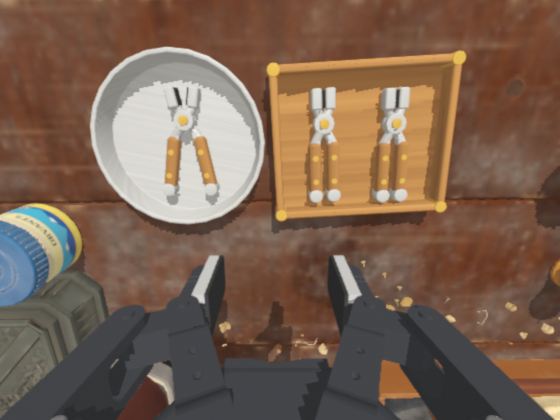

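View pics/t15.png

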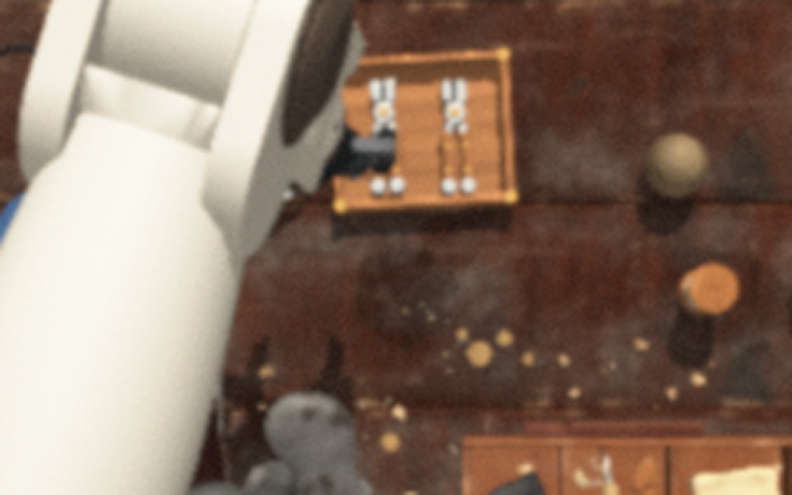

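Run:
```python
from h import *
im=cv2.imread('pics/w15.png')
cv2.imwrite('pics/w15c.png',cv2.resize(im[40:230,80:480],None,fx=2,fy=2,interpolation=cv2.INTER_CUBIC))
cv2.imwrite('pics/w15d.png',cv2.resize(im[75:220,260:460],None,fx=4,fy=4,interpolation=cv2.INTER_CUBIC))
```

```text
(no output)
```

View pics/w15d.png

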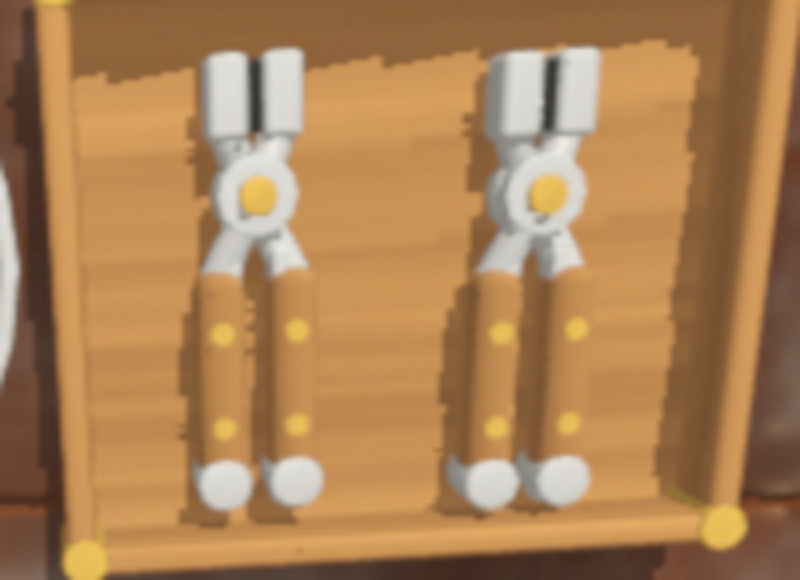

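View pics/w15c.png

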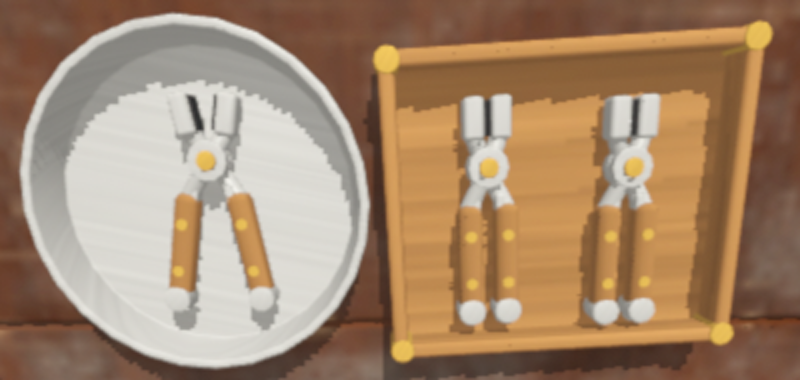

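Run:
```python
from h import *
im=camera('side'); cv2.imwrite('pics/s15.png',im[:,:,::-1])
a=cv2.imread('pics/side0.png').astype(int); b=im[:,:,::-1].astype(int)
for n,(x0,y0,x1,y1) in {'jar':(290,150,316,180),'spool':(255,252,276,285),'knob':(300,250,318,280)}.items():
    print(n,abs(a-b)[y0:y1,x0:x1].mean().round(1))
```

```text
jar 13.3
spool 5.9
knob 14.7
```

View pics/s15.png

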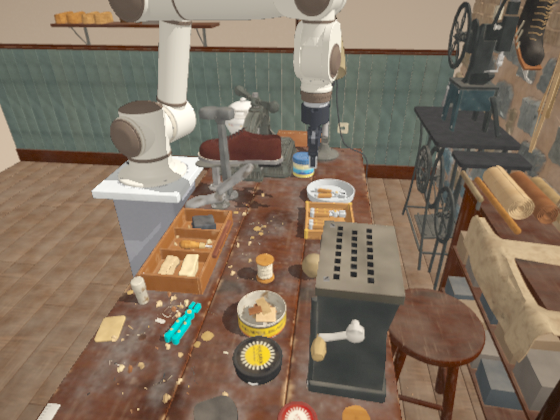

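```bash
python3 -c "
from workcell import *
print(job_done())"
```

```text
the job is handed in; nothing more can be done
None
```

I squeezed all three clamps, sorted them and handed the job in after about 17 s of the 58 s.

- **Closing clamps:** the clamp nearest the dish and the one nearest the spool both closed fully under the 40 N squeeze. The reported finger opening went to 26 mm; the sheet gives 28 mm for a closed clamp. Both lie fully closed, side by side, in the stock tray.
- **Seized clamp:** the middle one kept its angle. The opening stayed at 45 mm under 40 N and again when carried at 50 N. It lies unchanged in the repair dish.

**Last checks:** the final wrist picture shows all three clamps inside their containers, the tray pair parallel and closed. They are released, and the gripper is clear above them.

**Bystanders:** the spool and the brass weight look unmoved in the final side and top pictures. In the side-picture comparison the spool area differed by 5.9, the jar area by 13.3 and the brass weight area by 14.7. I put the two larger differences down to the gripper partly hiding the jar and to the clamp now gone from beside the weight. I saw the jar in its place in the wrist pictures, but did not measure it again.

**Disagreement:** the top and wrist cameras differed by about 3–4 mm on positions, so I used averaged or close-up wrist values.

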